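# Press the die plunger home with the locking clamp, then release it

### The job

Of the two bench clamps, use the one that holds the round die with the raised plunger: push its long black-gripped handle all the way down until it snaps over centre, so that the jaw presses the plunger fully home, and let go so that the clamp stays locked by itself for a moment. Then press down the release lever in front of the handle until the clamp springs open and the die is free, and let go. Leave the empty clamp alone and do not push on the plunger directly.

Things in the scene. Friction and masses are not known exactly. Their poses are not given: they have to be found in the camera images.
- clamp: locking clamp to use, fixed: grey base 335x60x10 mm, two steel cheeks, 110 mm high; under its jaw a steel die, 54 mm across, 36 mm high, with the plunger. Origin on the bench below the handle's hinge pin (pin 22 mm up, along y). z up; -x runs along handle and release lever to the base's near end (205 mm off, roughly towards the robot), +x to jaw and die (axis at +90 mm, base ends at +130 mm)
- handle_grip (a point): middle of the top face of the handle's black grip (66 long, 22 wide, 16 mm thick). In the clamp's frame, handle open: x = -56, 113 mm high; grip slopes up towards the robot, its free end at x = -83, 133 mm high. Locked: x = -99, 63 mm high, level, free end at x = -132. So it is pushed down and a little towards the robot, or straight down at x = -70
- handle (a joint): handle angle in rad: 0 open (0.63 rad above level), grows as it is pushed down; dead centre at 0.55, stop at 0.63 (level), where it stays locked by itself. Let go short of dead centre it springs back open. About 7 N straight down on the grip close it; closed fingers may slide along the grip
- release_pad (a point): middle of the top of the ribbed steel thumb pad (32 x 22 mm) of the release lever: on the clamp's centre line at x = -178 mm, 46 mm beyond the end of the locked handle; 49 mm high at rest, 23 mm fully pressed
- release (a joint): release lever angle in rad: 0 at rest, grows as its pad is pressed down, stop at 0.32; springs back. With the clamp locked its toe meets the handle at about 0.06 and has lifted it past dead centre by about 0.25 (pad about 20 mm down, under 10 N); the handle then springs up, away from the pad
- plunger (a joint): travel of the plunger (28 mm wide head) in the die in m: 0 fully raised, 0.007 home with its head flat on the die; it stays where it is pushed. Starts raised, 0 to 0.0015
- spare_clamp: an equal clamp without die and plunger, fixed to the bench beside the other, which may be on either side; same size, origin and axes; to be left alone

How it is judged:
On the way, in this order (a step that is already met when the one before it is completed fails the run):
1. the clamp is locked over centre by itself, not touched by the robot, with its plunger home (value of joint handle above 0.56 rad and value of joint plunger above 0.0055 m and contact force between each of the fingers, the arm and clamp below 0.3 N), for 0.2 s.
2. the release lever is pressed while the clamp is still locked (value of joint release above 0.04 rad and value of joint handle above 0.45 rad).
At the end, for the whole second after the job is handed in: The clamp's handle has sprung open (below 0.12 rad) and is at rest, the release lever is back up (below 0.06 rad), and the plunger is still home (at least 5.5 of its 7 mm down) (value of joint handle below 0.12 rad and value of joint plunger above 0.0055 m and value of joint release below 0.06 rad and velocity of joint handle below 0.1 rad/s); the robot touches nothing.
It fails at once if the empty clamp is pushed (contact force between any of the fingers, the arm and spare_clamp above 2 N).
It fails at once if the plunger is pushed by the robot instead of by the clamp (contact force between any of the fingers, the arm and plunger above 2 N).
It also fails if it takes over 38 s, if anything falls off the work surface, if the arm or the gripper's body presses on something with over 40 N, if the wrist force passes 120 N, or if a joint passes its speed limit or range.

### The arm

A 6-joint arm with a two-finger parallel gripper is mounted at the origin on a cart in front of the work surface, level with it; the furniture and walls round the work are solid. World frame = base frame: x ahead of the robot, y to its left, z up, the work surface at z = 0. Lengths are in m, angles in rad, forces in N, time in s.
With the tool pointing down it reaches from about 0.25 to 0.725 m from the base axis. Payload 9.7 kg.
Tool frame: the origin (TCP) lies midway between the tips of the shut fingers; the grasp point (between the pads) lies behind it (ctrl.grip_point_offset is the z of the grasp point in the tool frame, in m); z points along the fingers, y is the line along which they close (so a half turn about z gives the same grasp; the last joint's range is limited). The gripper opens to 85 mm and grips with 20 to 120 N. Pads are 22 mm wide; open, the fingers measure 114 mm over their backs; the gripper's body (76 mm by 85 mm) begins 54 mm behind the grasp point. The pads swing forward as they close: fully open they stand 13 mm farther back than shut.
Start: joints at [-1.133, 0.087, 0.176, 1.66, 0, 1.571], TCP at [0.233, -0.498, 0.231] pointing down, gripper open.
Joint ranges: [-3.13, 3.13], [-0.85, 1.81], [-1.15, 1.24], [-2.2, 2.28], [-1.44, 1.52], [-3.14, 3.14]. Speed limits (rad/s): [2.22, 2.22, 2.57, 3.14, 3.14, 3.14].

### API

Orientations are given as a 3x3 rotation matrix whose columns are the frame's x, y, z axes.
In Python, from bench import ctrl gives the robot as it stands.
- The arm moves only by the tool send_rows, never from a script. Its argument "motion" is one flat list of numbers, 7 for each row, row after row: the turn, a rotation vector about the tool's x, y, z in rad, then the shift along the tool's x, y, z in mm, then the opening, from 0 (shut) to 1 (fully open). In form: [rx, ry, rz, x, y, z, gripper, rx, ry, rz, x, y, z, gripper, ...]. A call has 1 to 20 rows; each row shifts and turns the commanded pose from where the row before left it, along the tool's axes as they then stand; what a row does not reach is not made up. A row lasts 1/10 s, in which the tool goes at most 50 mm and 8.59 degrees, less where a joint would pass 70% of its speed; a pose out of reach is approached as far as the arm can. A call is refused whole if a number of a shift passes 50 or a number of a turn 0.15, either way. A call with a gripper value outside its range is refused whole. The fingers move at their own pace and stop on an object; "newtons" is the grip in N (left out, the last holds). Time passes only in rows, so rows that do not move let the fingers close. It gives the time, the measured TCP pose, the force, the opening and the grip force at its end, in the units of the state.
- ctrl.get_obs(): the state, without advancing time (a new reading comes with each control period).
- ctrl.snapshot(name): name is "side" or "top"; returns a dict with "img" (420x560x3 uint8, red, green, blue), "intrinsics" (3x3 intrinsics, pixels), "R" (3x3) and "t" (3): a world point X has camera coordinates R X + t. Camera axes: x right, y down, z forward; pixel columns grow to the right and rows downward; lengths in m; the calibration is good to about 2 mm. A picture is of the moment at which its call begins. There is no depth.
- ctrl.close_job(): hands the job in; it is judged then, once.
Trained networks look in a picture, given as the dict that the camera call returned (one of the last four; its "shot" number tells which), for a name from the list of things; names that differ only in an ending like _2 or _b are one class to them, and where a whole thing is asked for, a point or a joint stands for the part that bears it (a point fixed in the world has none). Each returns a list of dicts, best first, with "conf" (0 to 1); they miss things now and then, are a little off and sometimes report something else, mostly with a low value. They report only what shows in the picture. A call takes as long as a camera call.
- ctrl.boxes_of(picture, name): "point" ([column, row] in pixels, amid what is visible of it).
- ctrl.masks_of(picture, name): "region" (420x560 bool, what is visible of it) and "point" ([column, row] in pixels, amid what is visible of it).
The state is a dict: "time": time; "q": joint angles; "joint_vel": joint speeds; "tau": joint torques, N m; "tool_pos": TCP position; "orientation": TCP orientation; "wrist_force": force on the tool from outside, world axes, zero at the start; "torque": the same for the moment, N m; "width": opening from 0.0 (shut) to 1.0 (fully open); "gripper_force": force on a finger pad.
Only numpy, scipy, OpenCV 4.12 (cv2) and the standard library are available. Lean on these libraries where they do the work, as an engineer would, in place of code of your own. Each camera call takes 0.05 s, during which the arm holds its last target. There are 200 camera calls.

## Working session

There is one attempt and no reset: what is moved stays moved. The work goes in short steps, Python scripts to look and compute and a tool call to move; the robot and the scene stay as the last step left them, time stands still between calls to the robot, and variables do not carry over. Pictures are saved under pics/ and viewed, at most 10 in all, crops included, and the job is handed in when it is done.

Besides the shell and the picture viewer there is one more tool, called after "Emit:" in YAML: its name, and indented under it one key for each argument. send_rows: Moves the arm, as the interface text tells. Its arguments: {"type":"object","properties":{"motion":{"type":"array"},"newtons":{"type":"number"}},"required":["motion"]}

```bash
mkdir -p pics; python3 - <<'E'
from bench import ctrl
import cv2,pickle
o=ctrl.get_obs();print(o['time'],o['tool_pos'],o['orientation'])
for n in("side","top"):
    s=ctrl.snapshot(n);cv2.imwrite(f"pics/{n}0.png",s["img"][:,:,::-1])
    pickle.dump(s,open(f"{n}0.pkl","wb"))
    for k in("clamp","spare_clamp","handle_grip","release_pad","plunger"):
        print(n,k,[(d["point"],round(d["conf"],2)) for d in ctrl.boxes_of(s,k)])
E
```

```text
0.0 [ 0.23307978 -0.4979137   0.23055979] [[ 9.05687260e-01  4.23946084e-01 -5.51931728e-04]
 [ 4.23946443e-01 -9.05686402e-01  1.24684048e-03]
 [ 2.87160768e-05 -1.36323703e-03 -9.99999070e-01]]
side clamp [([298.8, 200.5], 0.65), ([329.3, 210.2], 0.53)]
side spare_clamp [([255.6, 258.8], 0.85)]
side handle_grip [([305.7, 177.3], 0.54)]
side release_pad [([330.4, 211.1], 0.54)]
side plunger [([266.8, 182.6], 0.43), ([327.2, 207.4], 0.27)]
top clamp [([335.1, 213.3], 0.92)]
top spare_clamp [([238.5, 209.7], 0.86), ([341.7, 207.2], 0.33)]
top handle_grip [([336.3, 208.2], 0.58)]
top release_pad [([325.8, 242.9], 0.51)]
top plunger []
```

View pics/side0.png

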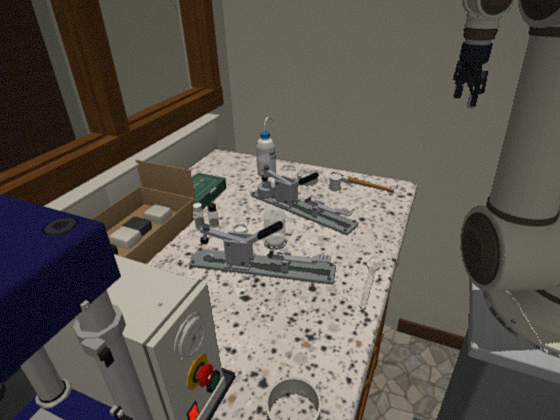

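View pics/top0.png

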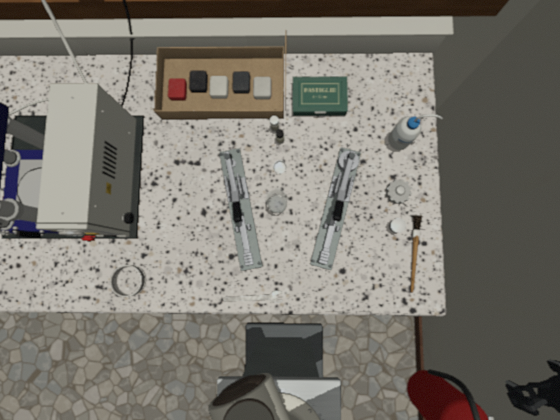

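The die clamp is the right one in the top view (about 335,210) and the farther one in the side view (about 300,205). The spare is at about 240,210 in the top view. Next I zoom in for the base corners.

```bash
python3 - <<'E'
import cv2,pickle
import numpy as np
a=pickle.load(open("top0.pkl","rb"))["img"][140:280,290:380,::-1]
b=pickle.load(open("side0.pkl","rb"))["img"][165:240,240:370,::-1]
A=cv2.resize(a,None,fx=4.2,fy=4.2,interpolation=cv2.INTER_CUBIC)
B=cv2.resize(b,None,fx=3,fy=3,interpolation=cv2.INTER_CUBIC)
im=np.zeros((590,780,3),np.uint8);im[:A.shape[0],:A.shape[1]]=A[:590];im[:B.shape[0],385:385+B.shape[1]]=B
cv2.imwrite("pics/crop.png",im)
E
```

```text
(no output)
```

View pics/crop.png

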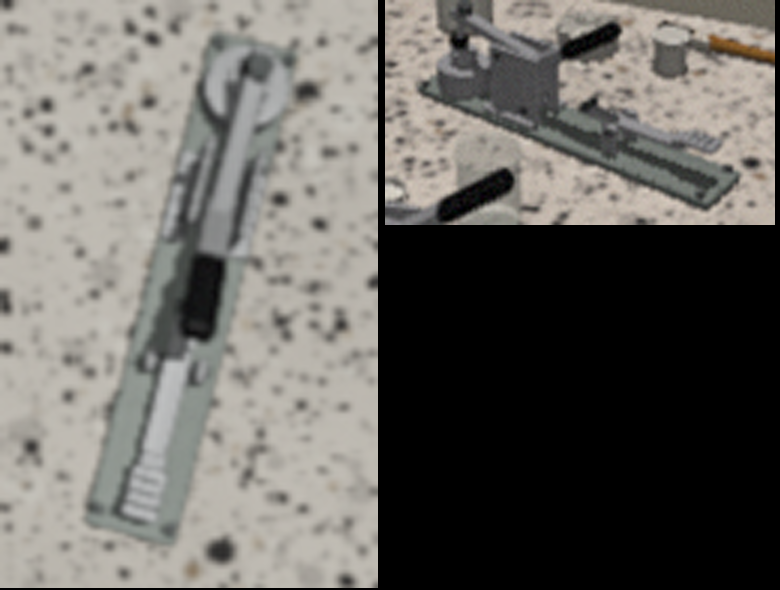

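```bash
cat > h.py <<'E'
import numpy as np,pickle
from scipy.optimize import least_squares
T=pickle.load(open("top0.pkl","rb"));S=pickle.load(open("side0.pkl","rb"))
def proj(s,X):
    c=s["R"]@np.array(X)+s["t"];p=s["intrinsics"]@c;return p[:2]/p[2]
def W(v,P):
    c,s=np.cos(v[2]),np.sin(v[2]);return np.array([v[0]+c*P[0]-s*P[1],v[1]+s*P[0]+c*P[1],P[2]])
E
python3 - <<'E'
from h import *
t=lambda x,y:(290+x/4.2,140+y/4.2)
u=lambda x,y:(240+(x-385)/3,165+y/3)
ob=[(T,(.13,.03,.01),t(210,33)),(T,(.13,-.03,.01),t(298,45)),(T,(-.205,-.03,.01),t(173,543)),(T,(-.205,.03,.01),t(86,522)),
(T,(-.178,0,.049),t(143,490)),(T,(-.056,0,.113),t(203,297)),
(S,(-.205,-.03,.01),u(738,178)),(S,(-.205,.03,.01),u(708,202)),(S,(-.178,0,.049),u(705,142)),(S,(-.083,0,.13),u(618,32))]
f=lambda v:np.concatenate([proj(s,W(v,P))-p for s,P,p in ob])
r=least_squares(f,[.5,-.15,0],loss="soft_l1");print(r.x);print(f(r.x).reshape(-1,2).round(1))
v=r.x
for P in[(-.056,0,.113),(-.07,0,.113),(-.099,0,.063),(-.178,0,.049)]:print(P,W(v,P).round(4),np.hypot(*W(v,P)[:2]))
np.save("v.npy",v)
E
```

```text
[ 0.63220698 -0.16077413 -0.26061214]
[[-0.2 -0.9]
 [ 0.1  1.7]
 [-0.1  1.9]
 [-1.4  0.9]
 [-0.2  1.4]
 [ 0.2 -1.7]
 [ 1.4 -3. ]
 [-0.2 -0.2]
 [-1.4 -1.7]
 [-2.2 -3.2]]
(-0.056, 0, 0.113) [ 0.5781 -0.1463  0.113 ] 0.5963337670683453
(-0.07, 0, 0.113) [ 0.5646 -0.1427  0.113 ] 0.5823349182441309
(-0.099, 0, 0.063) [ 0.5365 -0.1353  0.063 ] 0.5533374881211643
(-0.178, 0, 0.049) [ 0.4602 -0.1149  0.049 ] 0.47434608268503164
```

Emit:
send_rows:
  motion: [0,0,-0.145,0,0,0,0,0,0,-0.145,0,0,0,0,0,0,-0.145,0,0,0,0,0,0,-0.145,0,0,0,0,0,0,-0.145,0,0,0,0,0,0,-0.148,0,0,0,0,0,0,0,30,16.5,0,0,0,0,0,30,16.5,0,0,0,0,0,30,16.5,0,0,0,0,0,30,16.5,0,0,0,0,0,30,16.5,0,0,0,0,0,30,16.5,0,0,0,0,0,30,16.5,0,0,0,0,0,30,16.5,0,0,0,0,0,30,16.5,0,0,0,0,0,30,16.5,0,0,0,0,0,30,16.5,0,0,0,0,0,30,16.5,0,0,0,0,0,30,16.5,0,0,0,0,0,30,16.5,0,0]

```text
time: 2.6
tool_pos: [0.5653, -0.1504, 0.2314]
orientation: [[0.257, 0.966, 0.0], [0.966, -0.257, -0.0], [-0.0, 0.0, -1.0]]
wrist_force: [-0.4, -0.7, 1.3]
width: 0.001
gripper_force: 0.0
```

```bash
cat >> h.py <<'E'
def where():
    from bench import ctrl
    o=ctrl.get_obs();v=np.load("v.npy");c,s=np.cos(v[2]),np.sin(v[2])
    d=np.array(o["tool_pos"])[:2]-v[:2]
    print("t",o["time"],"clamp xyz mm",(1e3*np.array([c*d[0]+s*d[1],-s*d[0]+c*d[1],o["tool_pos"][2]])).round(1),"F",np.round(o["wrist_force"],1),"w",o["width"])
    R=np.array(o["orientation"]);print("yaw of tool y vs clamp x",np.arctan2(R[1,1],R[0,1])-v[2],R[:,2].round(3))
E
python3 -c "import h;h.where()"
```

```text
t 2.6 clamp xyz mm [-67.4  -7.3 231.4] F [-0.4 -0.7  1.3] w 0.0010422442233229828
yaw of tool y vs clamp x 0.0006688146101098691 [ 0. -0. -1.]
```

Emit:
send_rows:
  motion: [0,0,0,5,3,30,0,0,0,0,0,0,30,0,0,0,0,0,0,15,0,0,0,0,0,0,0,0]

```text
time: 3.0
tool_pos: [0.5675, -0.1471, 0.1537]
orientation: [[0.257, 0.966, -0.004], [0.966, -0.257, 0.001], [-0.0, -0.004, -1.0]]
wrist_force: [0.0, 0.2, 0.1]
width: -0.002
gripper_force: 0.0
```

```bash
python3 - <<'E'
import h,cv2
import numpy as np
from bench import ctrl
h.where()
a=ctrl.snapshot("top")["img"][140:280,290:380,::-1]
b=ctrl.snapshot("side")["img"][130:240,240:370,::-1]
A=cv2.resize(a,None,fx=4.2,fy=4.2,interpolation=cv2.INTER_CUBIC)
B=cv2.resize(b,None,fx=3,fy=3,interpolation=cv2.INTER_CUBIC)
im=np.zeros((590,780,3),np.uint8);im[:A.shape[0],:A.shape[1]]=A[:590];im[:B.shape[0],385:385+B.shape[1]]=B
cv2.imwrite("pics/crop2.png",im)
E
```

```text
t 3.0 clamp xyz mm [-66.   -3.5 153.7] F [0.  0.2 0.1] w -0.0016513818218134766
yaw of tool y vs clamp x 0.0009229412415411309 [-0.004  0.001 -1.   ]
```

View pics/crop2.png

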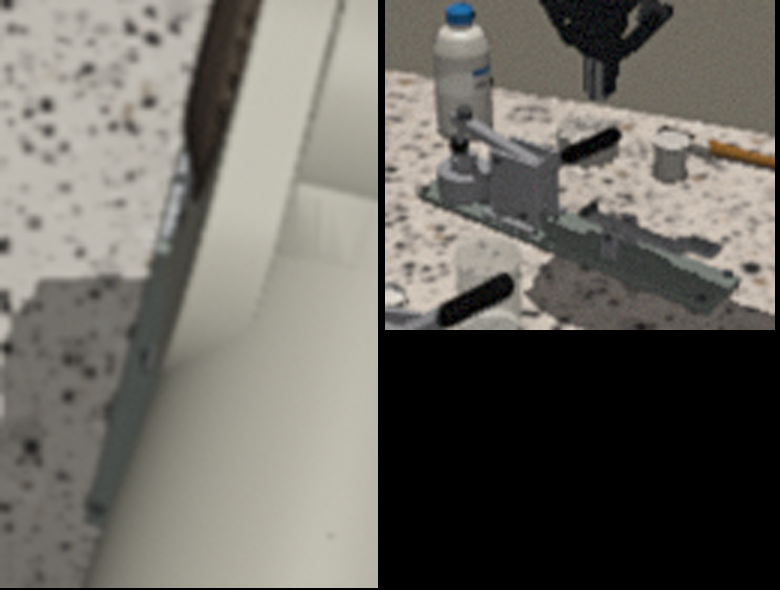

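The fingertips (side crop ≈597,97) sit above the grip, slightly towards its free end. I'll shift forward about 8 mm and left 3 mm, then press.

Emit:
send_rows:
  motion: [0,0,0,3,8,0,0,0,0,0,0,0,8,0,0,0,0,0,0,8,0,0,0,0,0,0,8,0,0,0,0,0,-3,8,0]

```text
time: 3.6
tool_pos: [0.574, -0.146, 0.1232]
orientation: [[0.257, 0.966, -0.001], [0.966, -0.257, 0.0], [-0.0, -0.001, -1.0]]
wrist_force: [-0.4, 0.3, 0.6]
width: 0.004
gripper_force: 0.3
```

```bash
python3 -c "import h;h.where()"
```

```text
t 3.6 clamp xyz mm [-60.1  -0.7 123.2] F [-0.4  0.3  0.6] w 0.004229864026873395
yaw of tool y vs clamp x 0.000556083578778177 [-0.001  0.    -1.   ]
```

Emit:
send_rows:
  motion: [0,0,0,0,-3,6,0,0,0,0,0,-3,6,0,0,0,0,0,-3,6,0,0,0,0,0,-3,6,0,0,0,0,0,-3,6,0]

```text
time: 4.1
tool_pos: [0.5595, -0.1421, 0.0947]
orientation: [[0.257, 0.966, 0.001], [0.966, -0.257, -0.0], [0.0, 0.001, -1.0]]
wrist_force: [-0.9, 0.0, 5.1]
width: 0.004
gripper_force: 2.0
```

```bash
python3 -c "import h;h.where()"
```

```text
t 4.1 clamp xyz mm [-75.1  -0.7  94.7] F [-0.9  0.   5.1] w 0.003831584309659363
yaw of tool y vs clamp x 0.0005864042119476109 [ 0.001 -0.    -1.   ]
```

Contact, 5 N. Continue to the stop.

Emit:
send_rows:
  motion: [0,0,0,0,-3,6,0,0,0,0,0,-3,6,0,0,0,0,0,-3,6,0,0,0,0,0,-3,5,0,0,0,0,0,0,3,0,0,0,0,0,0,3,0,0,0,0,0,0,0,0]

```text
time: 4.8
tool_pos: [0.548, -0.139, 0.0646]
orientation: [[0.257, 0.966, -0.001], [0.966, -0.257, 0.0], [0.0, -0.001, -1.0]]
wrist_force: [0.6, -0.8, -0.3]
width: 0.002
gripper_force: 0.0
```

```bash
python3 -c "import h;h.where()"
```

```text
t 4.8 clamp xyz mm [-87.   -0.7  64.6] F [ 0.6 -0.8 -0.3] w 0.001983279380394308
yaw of tool y vs clamp x 0.0005596350158401653 [-0.001  0.    -1.   ]
```

Emit:
send_rows:
  motion: [0,0,0,0,0,2,0,0,0,0,0,0,2,0,0,0,0,0,0,1,0]

```text
time: 5.1
tool_pos: [0.5485, -0.1391, 0.0626]
orientation: [[0.257, 0.966, 0.002], [0.966, -0.257, -0.001], [0.0, 0.002, -1.0]]
wrist_force: [-9.5, 2.4, 24.0]
width: -0.005
gripper_force: 11.9
```

Firm stop at 63 mm. Lift off and look.

Emit:
send_rows:
  motion: [0,0,0,0,0,-5,0,0,0,0,0,0,-15,0,0,0,0,0,0,-20,0,0,0,0,0,-30,-10,0,0,0,0,0,-32,0,0,0,0,0,0,-31,0,0,0,0,0,0,0,0,0,0,0,0,0,0,0,0]

```text
time: 5.9
tool_pos: [0.4585, -0.1152, 0.1114]
orientation: [[0.257, 0.966, 0.002], [0.966, -0.257, -0.0], [0.0, 0.002, -1.0]]
wrist_force: [0.1, -0.6, 0.5]
width: 0.002
gripper_force: 0.0
```

```bash
python3 - <<'E'
import h,cv2
from bench import ctrl
h.where()
b=ctrl.snapshot("side")["img"][120:240,240:370,::-1]
cv2.imwrite("pics/crop3.png",cv2.resize(b,None,fx=4.5,fy=4.5,interpolation=cv2.INTER_CUBIC))
E
```

```text
t 5.9 clamp xyz mm [-179.6   -0.7  111.4] F [ 0.1 -0.6  0.5] w 0.002162658948693999
yaw of tool y vs clamp x 0.0006139729046841236 [ 0.002 -0.    -1.   ]
```

View pics/crop3.png

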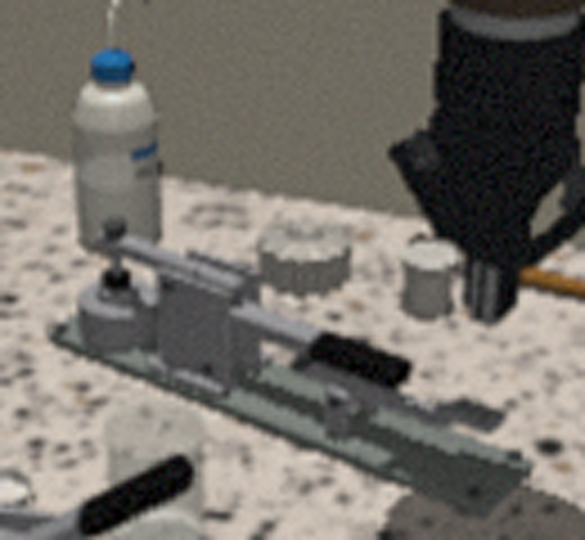

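The handle is level and locked (360,358), and the fingertips (490,320) are above the release pad (475,412). Press it.

Emit:
send_rows:
  motion: [0,0,0,0,0,25,0,0,0,0,0,0,25,0,0,0,0,0,0,8,0,0,0,0,0,0,4,0,0,0,0,0,0,4,0,0,0,0,0,0,4,0,0,0,0,0,0,4,0]

```text
time: 6.65
tool_pos: [0.4587, -0.1152, 0.0368]
orientation: [[0.257, 0.966, 0.001], [0.966, -0.257, -0.0], [0.0, 0.001, -1.0]]
wrist_force: [-0.6, -0.1, 1.2]
width: 0.001
gripper_force: 0.8
```

Emit:
send_rows:
  motion: [0,0,0,0,0,4,0,0,0,0,0,0,4,0,0,0,0,0,0,3,0,0,0,0,0,0,2,0,0,0,0,0,0,0,0]

```text
time: 7.15
tool_pos: [0.4581, -0.1151, 0.0231]
orientation: [[0.257, 0.966, -0.0], [0.966, -0.257, 0.0], [-0.0, -0.0, -1.0]]
wrist_force: [0.8, 0.4, 2.3]
width: -0.001
gripper_force: 0.7
```

Pad is at 23 mm, fully pressed. Let go and check.

Emit:
send_rows:
  motion: [0,0,0,0,0,-10,0,0,0,0,0,-3,-20,0,0,0,0,0,-10,-30,0,0,0,0,0,-10,-40,0,0,0,0,0,-10,-40,0,0,0,0,0,0,-20,0,0,0,0,0,0,0,0,0,0,0,0,0,0,0]

```text
time: 7.95
tool_pos: [0.4264, -0.1066, 0.1836]
orientation: [[0.257, 0.966, 0.001], [0.966, -0.257, -0.0], [0.0, 0.001, -1.0]]
wrist_force: [0.1, -0.1, -0.6]
width: -0.002
gripper_force: 0.0
```

```bash
python3 - <<'E'
import h,cv2
from bench import ctrl
h.where()
b=ctrl.snapshot("side")["img"][120:240,240:370,::-1]
cv2.imwrite("pics/crop4.png",cv2.resize(b,None,fx=4.5,fy=4.5,interpolation=cv2.INTER_CUBIC))
E
```

```text
t 7.95 clamp xyz mm [-212.8   -0.7  183.6] F [ 0.1 -0.1 -0.6] w -0.0022482107127241233
yaw of tool y vs clamp x 0.0006163141820919593 [ 0.001 -0.    -1.   ]
```

View pics/crop4.png

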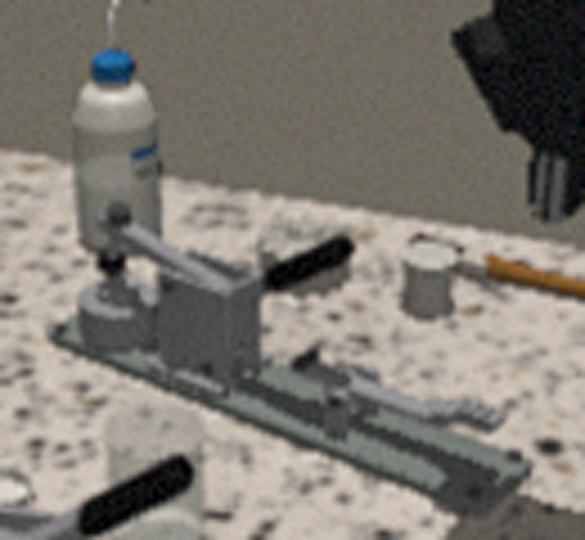

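The handle has sprung open (310,262), the lever is back up (470,410), and the gripper is clear.

```bash
python3 -c "
from bench import ctrl
print(ctrl.close_job())"
```

```text
the job is handed in; nothing more can be done
None
```

The clamp with the die was locked over centre, let go, then sprung open with the release lever, and the job was handed in at about 8 s. I checked the locked and reopened clamp in the pictures, but could not measure the plunger's travel directly, and the hand-in gave no verdict.

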